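Put the sample discs in the slotted rack and cover it

ROBOT

A 6-joint arm with a two-finger parallel gripper is mounted at the origin on the work surface. World frame = base frame: x ahead of the robot, y to its left, z up, the work surface at z = 0. Lengths are in m, angles in rad, forces in N, time in s.
With the tool pointing down it reaches from about 0.275 to 0.725 m from the base axis. Payload 15.9 kg.
Tool frame: the origin (TCP) lies at the very end of the fingers, on their centre line; the grasp point (between the pads) lies 19 mm behind it; x points along the fingers, y is the direction in which the jaws open and shut, and the axes are right-handed (so a half turn about x gives the same grasp; the last joint's range is limited). The gripper opens to 85 mm and grips with 20 to 120 N. Pads are 22 mm wide; open, the fingers measure 114 mm over their backs; the gripper's body (76 mm by 85 mm) begins 54 mm behind the grasp point. The pads swing forward as they close: fully open they stand 13 mm farther back than shut.
Start: joints at [1.211, 0.213, -0.034, 1.323, 0, 1.571], TCP at [0.176, 0.468, 0.231] pointing down, gripper open.
Joint ranges: [-2.98, 2.98], [-0.74, 1.72], [-1.14, 1.35], [-2.1, 2.04], [-1.57, 1.44], [-3.14, 3.14]. Speed limits (rad/s): [1.89, 1.89, 2.39, 2.57, 3.14, 3.14].

INTERFACE

Orientations are given as a unit quaternion [w, x, y, z].
In Python, from plant import robot gives the robot as it stands. Calls block until the motion is done:
- robot.movep(position, orientation): joint-space move of the TCP to a pose.
- robot.movel(position, orientation=None, feed=0.15): straight line of the TCP; orientation=None keeps the orientation; feed is the mean speed in m/s.
- robot.set_joints(angles): joint-space move.
- robot.gripper_to(opening, force=None): finger opening in m; force is the grip in N (None keeps the last); returns when the fingers have stopped.
- robot.dwell(seconds).
- robot.ik(position, orientation): joint angles nearest the present ones, or None.
- robot.read_state(): the state.
- robot.get_image(name): name is "scene" or "top" or "wrist"; returns a dict with "color" (384x512x3 uint8, blue, green, red), "fx", "fy", "cx", "cy" (pixels), "k1" (the pictures are not rectified: a ray, as slopes to the right and down, at radius r is drawn at 1 + k1 r^2 times it, then the intrinsics apply), "cam_to_world" (4x4, takes a point from camera to world coordinates). Camera axes: x right, y down, z forward; pixel columns grow to the right and rows downward; lengths in m; the calibration is good to about 2 mm. A picture is of the moment at which its call begins. There is no depth.
A pose or a line that the arm cannot do raises robot.IKError and nothing moves.
- robot.finish_job(): hands the job in, once; it reports no verdict.
The state is a dict: "clock": time; "joints": joint angles; "qvel": joint speeds; "joint_torque": joint torques, N m; "tcp_pos": TCP position; "ee_rot": TCP orientation; "wrist_force": force on the tool from outside, world axes, zero at the start; "moment": the same for the moment, N m; "opening": finger opening in m.
Only numpy, scipy, OpenCV 4.12 (cv2) and the standard library are available. Lean on these libraries where they do the work, as an engineer would, in place of code of your own. Each camera call takes 0.05 s, during which the arm holds its last target.

TASK

Put the brass sample discs lying on the counter away in the slotted rack, one to a slot and pushed fully home against its back: thick discs in the two tall lower slots, thin discs in the two narrow upper slots. Also lay the white cover plate, which can only be gripped once it has been slid along its channel to overhang the end of the stock box, flat, centred and square on top of the rack. Leave the tub, the jar and the roll where they stand.

Things in the scene. Friction and masses are not known exactly. Their poses are not given: they have to be found in the camera images.
- rack: fixed grey rack, four horizontal slots one above the other, open at the front. Origin on the counter, midway between the side walls at their front edge; x points in to the back, y across, z up. Side walls: x = 0 to 50 mm, 66 mm apart inside, 76 outside, 77 high. Back stop at x = 46 mm. Ledge tops lie 12, 31, 50, 63 mm above the counter; clear heights above them 16, 16, 10, 10 mm.
- slot0 (a point): the lowest slot, 16 mm clear height. Point: centre of a disc's underside when fully home there (ledge height, 18 mm behind the front of the side walls); x points to the back. Every slot is a pair of ledges 3 mm thick along the side walls, reaching inwards to 16 mm from the middle plane: the middle 32 mm is open from bottom to top.
- slot1 (a point): the second lowest slot, 16 mm clear height. Point: centre of a disc's underside when fully home there (ledge height, 18 mm behind the front of the side walls); x points to the back. Before the walls every ledge goes on as a tine (16 to 22 mm from the middle plane) to rack x = -28 mm: a disc can be set down on the tines, fingers outside them, then pushed home through the middle gap.
- slot2 (a point): the second highest slot, 10 mm clear height. Point: centre of a disc's underside when fully home there (ledge height, 18 mm behind the front of the side walls); x points to the back. 
- slot3 (a point): the highest slot, 10 mm clear height. Point: centre of a disc's underside when fully home there (ledge height, 18 mm behind the front of the side walls); x points to the back. 
- rack_top (a point): centre of the rack's top, 77 mm above the counter and 25 mm behind the front of the side walls; the cover plate rests here. The top measures 50 mm (x) by 76 mm (y).
- riser: fixed dark teal stock box, 112 mm (x) by 150 mm (y), top 50 mm above the counter; origin on the counter under its middle. On top two cream lips, 8 mm high and 5 mm wide, run the whole length along y, 62 mm apart inside (x = -31 to 31 mm): a channel open at both ends. The -y end is the one nearer the rack.
- cover: loose white plate, 58 mm (x) by 96 mm (y), 5 mm thick, 60 g; origin at the centre of its underside. It starts flat in the channel on the stock box, y along the box's y, below the lips' tops, so its long sides cannot be reached there; slid along the channel it can overhang the box's end by up to 45 mm without tipping and be gripped across its width.
- thick1: loose plain brass disc, 56 mm in diameter and 11 mm thick, about 210 g, lying flat on the counter at the start; may be absent. Origin: the middle of the disc, half its thickness above what it lies on; z is its axis. Both faces are alike.
- thick2: loose plain brass disc, 56 mm in diameter and 11 mm thick, about 210 g, lying flat on the counter at the start; may be absent. Origin: the middle of the disc, half its thickness above what it lies on; z is its axis. Both faces are alike.
- thin1: loose plain brass disc, 56 mm in diameter and 6 mm thick, about 100 g, lying flat on the counter at the start; may be absent. Origin: the middle of the disc, half its thickness above what it lies on; z is its axis. Both faces are alike.
- thin2: loose plain brass disc, 56 mm in diameter and 6 mm thick, about 100 g, lying flat on the counter at the start; may be absent. Origin: the middle of the disc, half its thickness above what it lies on; z is its axis. Both faces are alike.
- red_tub: bystander: open red plastic tub, 120 x 160 x 60 mm, beyond the discs; origin under its middle.
- bead_jar: bystander: amber glass jar, 56 mm wide and 65 mm high, beyond the stock box; origin under its middle.
- tape_roll: bystander: grey roll of tape lying flat, a ring 80 mm wide and 30 mm high, behind the rack; origin under its middle.
Things that resemble listed ones, but are neither listed nor needed, are in the scene too. What is shaped like the thin2 but purple or turquoise is not meant.

How it is judged:
By the outcome, as a careful person would: the job done as asked, in the order asked, and still so for the second after the job is handed in, with the robot touching nothing.
Of thick1, thick2, thin1, thin2 only 3 to 4 are there at a start; the rules pass over those that are not, and their reading is None.
At some moment in a run one of thick1, thick2, thin1, thin2 may be knocked a few centimetres aside while the robot is not near it.
It also fails if it takes over 210 s, if anything falls off the work surface, if the arm or the gripper's body presses on something with over 40 N, if the wrist force passes 120 N, or if a joint passes its speed limit or range.

## Working session

There is one attempt and no reset: what is moved stays moved. The work goes in short steps, each a Python script; the robot and the scene stay as the last script left them, time stands still between calls to the robot, and variables do not carry over. Pictures are saved under pics/ and viewed, and the job is handed in when it is done.

```bash
ls; mkdir -p pics; python3 - <<'E'
from plant import robot
import cv2,numpy as np
for n in ("scene","top","wrist"):
    d=robot.get_image(n); cv2.imwrite(f"pics/{n}0.png",d["color"])
    print(n,d["fx"],d["fy"],d["cx"],d["cy"],d["k1"]); print(np.round(d["cam_to_world"],4).tolist())
s=robot.read_state(); print(s)
E
```

```text
pics
scene 487.6663410615974 487.6663410615974 257.7530819321241 196.31065429482166 0.05525787796713572
[[-0.7665, 0.5019, -0.4008, 1.029], [0.6422, 0.6084, -0.4663, 0.4687], [0.0098, -0.6148, -0.7886, 0.9015], [0.0, 0.0, 0.0, 1.0]]
top 405.3002211498212 405.3002211498212 256.3704147687332 190.53270594379612 -0.01271528597518024
[[0.0058, -0.9915, 0.1302, 0.4627], [-1.0, -0.0063, -0.0037, -0.0113], [0.0045, -0.1302, -0.9915, 1.092], [0.0, 0.0, 0.0, 1.0]]
wrist 346.13997576556113 346.13997576556113 257.0053583147692 183.26985389190475 -0.009414404429949366
[[0.3521, 0.8888, 0.2934, 0.1016], [0.936, -0.3336, -0.1127, 0.4956], [-0.0023, 0.3143, -0.9493, 0.3727], [0.0, 0.0, 0.0, 1.0]]
{'clock': 0.15, 'joints': array([ 1.21099756e+00,  2.13278829e-01, -3.48628441e-02,  1.32349120e+00,
        3.16828369e-05,  1.57078382e+00]), 'qvel': array([ 0.00073312, -0.00072015,  0.00218329, -0.00094484,  0.00082674,
       -0.00070102]), 'joint_torque': array([-1.62308976e-05, -6.86404896e+01,  4.87249517e+01,  1.30261577e-02,
        5.35373567e-05,  2.54320042e-05]), 'tcp_pos': array([0.17594879, 0.46776194, 0.23093268]), 'ee_rot': array([ 0.69563207,  0.12622968,  0.69575995, -0.12680766]), 'wrist_force': array([-0.7362916 ,  0.58283668,  1.1716806 ]), 'moment': array([ 0.06062727, -0.00896054,  0.0021725 ]), 'opening': 0.08519393649498992}
```

View pics/scene0.png

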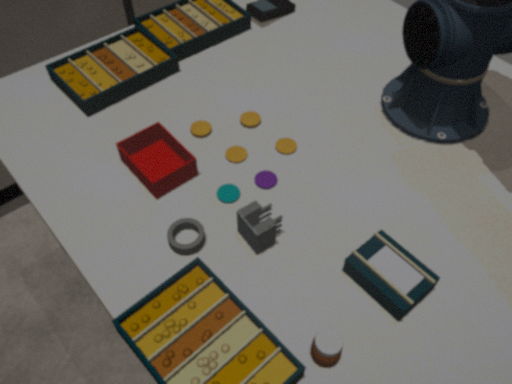

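View pics/top0.png

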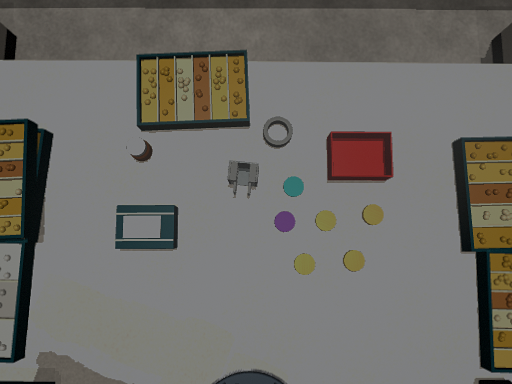

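View pics/wrist0.png

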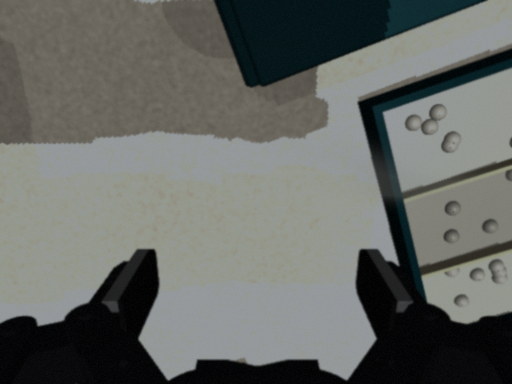

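The top view shows four brass discs at (304,264), (354,261), (325,221) and (372,214). The purple (284,221) and turquoise (293,186) discs are decoys. The rack is at (243,175) with its tines toward the robot, and the stock box with the cover is at (147,227).

```bash
cat > h.py <<'E'
import numpy as np, cv2
from plant import robot
def grab(n,save=None):
    d=robot.get_image(n)
    d["K"]=np.array([[d["fx"],0,d["cx"]],[0,d["fy"],d["cy"]],[0,0,1]]); d["D"]=np.array([d["k1"],0,0,0.])
    d["T"]=np.array(d["cam_to_world"])
    if save: cv2.imwrite(f"pics/{save}.png",d["color"])
    return d
def rays(d,uv):
    p=cv2.undistortPoints(np.array(uv,float).reshape(-1,1,2),d["K"],d["D"]).reshape(-1,2)
    r=np.c_[p,np.ones(len(p))]@d["T"][:3,:3].T
    return d["T"][:3,3],r/np.linalg.norm(r,axis=1,keepdims=True)
def onplane(d,uv,z):
    o,r=rays(d,uv); return o+r*((z-o[2])/r[:,2])[:,None]
def proj(d,P):
    P=np.atleast_2d(P).astype(float); T=np.linalg.inv(d["T"])
    rv,_=cv2.Rodrigues(T[:3,:3]); return cv2.projectPoints(P,rv,T[:3,3],d["K"],d["D"])[0].reshape(-1,2)
def tri(d1,uv1,d2,uv2):
    o1,r1=rays(d1,[uv1]);o2,r2=rays(d2,[uv2]); r1=r1[0];r2=r2[0]
    A=np.c_[r1,-r2]; t=np.linalg.lstsq(A,o2-o1,rcond=None)[0]
    a=o1+t[0]*r1;b=o2+t[1]*r2; return (a+b)/2,np.linalg.norm(a-b)
def brass(d,lo=60,hi=2000):
    hsv=cv2.cvtColor(d["color"],cv2.COLOR_BGR2HSV)
    m=cv2.inRange(hsv,(15,90,100),(35,255,255))
    m=cv2.morphologyEx(m,cv2.MORPH_OPEN,np.ones((3,3),np.uint8))
    cs=cv2.findContours(m,cv2.RETR_EXTERNAL,cv2.CHAIN_APPROX_NONE)[0]
    out=[]
    for c in cs:
        a=cv2.contourArea(c)
        if lo<a<hi and len(c)>5:
            e=cv2.fitEllipse(c); out.append((e[0],e[1],a,c))
    return out
def down(yaw):
    # tool x down, tool y (jaw) along yaw in world
    from scipy.spatial.transform import Rotation as R
    x=np.array([0,0,-1.]);y=np.array([np.cos(yaw),np.sin(yaw),0]);z=np.cross(x,y)
    q=R.from_matrix(np.c_[x,y,z]).as_quat(); return [q[3],q[0],q[1],q[2]]
E
python3 - <<'E'
from h import *
for n in("top","scene"):
    d=grab(n)
    im=d["color"]
    for e in brass(d):
        p=onplane(d,[e[0]],0.008)[0]
        if abs(p[1])<0.4 and 0.2<p[0]<.6: print(n,np.round(e[0],1),np.round(e[1],1),e[2],np.round(p,4))
    x0,y0,x1,y1=(100,110,400,290) if n=="top" else (110,90,450,330)
    c=im[y0:y1,x0:x1]; s=min(800/c.shape[1],600/c.shape[0])
    c=cv2.resize(c,None,fx=s,fy=s,interpolation=cv2.INTER_CUBIC); c=cv2.convertScaleAbs(c,alpha=1.5); print(s)
    cv2.imwrite(f"pics/{n}1.png",c)
E
```

```text
top [304.1 263.8] [19.8 20.3] 313.5 [ 0.4108 -0.1424  0.008 ]
top [353.8 260.2] [19.2 20.3] 304.0 [ 0.421 -0.274  0.008]
top [325.5 220.2] [19.3 19.6] 294.5 [ 0.5261 -0.2007  0.008 ]
top [372.8 214.2] [18.9 19.9] 293.5 [ 0.5429 -0.3282  0.008 ]
2.6666666666666665
scene [235.9 153.9] [16.  20.6] 257.0 [ 0.5309 -0.1969  0.008 ]
scene [285.6 145.5] [15.2 20.3] 239.5 [ 0.4159 -0.1396  0.008 ]
scene [200.4 127.8] [14.1 19.9] 218.0 [ 0.545  -0.3276  0.008 ]
scene [249.8 118.5] [13.5 19.7] 206.0 [ 0.4233 -0.2733  0.008 ]
2.3529411764705883
```

View pics/top1.png

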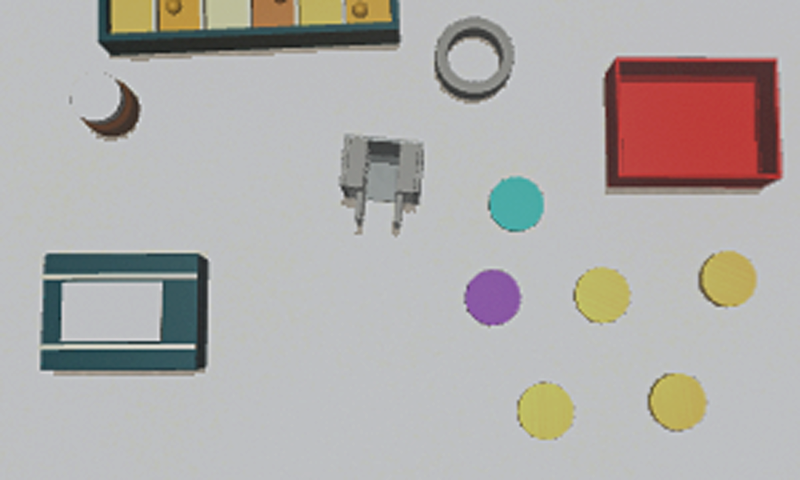

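View pics/scene1.png

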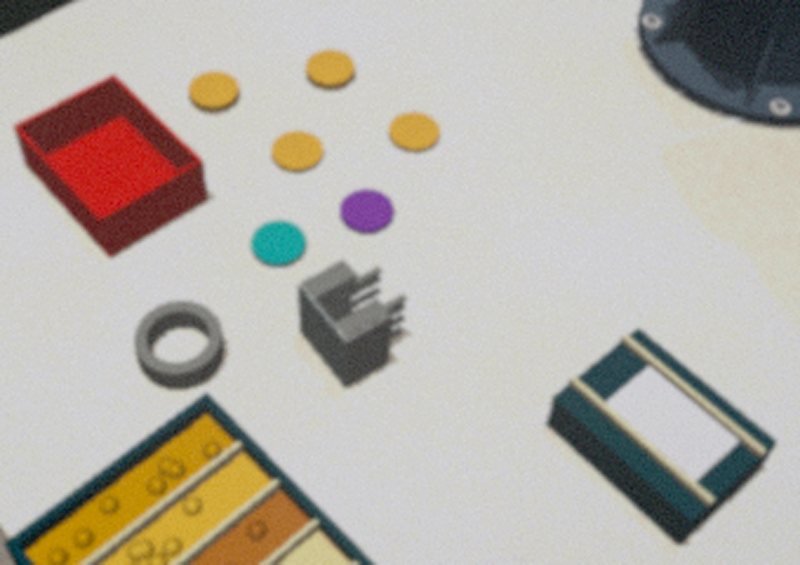

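```bash
python3 - <<'E'
from h import *
import pickle
V=[]
for i,(p,yaw) in enumerate([((0.43,-0.14,0.25),np.pi/2),((0.53,-0.14,0.25),-np.pi/2)]):
    print(robot.ik(p,down(yaw)))
    robot.movep(p,down(yaw)); robot.dwell(0.3)
    d=grab("wrist",f"w{i+1}"); V.append(d)
    for e in brass(d,500,8000):
        q=onplane(d,[e[0]],0.008)[0]
        if -0.4<q[1]<0 and .3<q[0]<.65: print(np.round(e[0],1),np.round(e[1],1),e[2],np.round(q,4))
pickle.dump(V,open("V.pkl","wb"))
print(robot.read_state()["clock"],robot.read_state()["joints"])
E
```

```text
[-0.31475766  0.11176353 -0.10849569  1.35053711  0.         -0.31475766]
[104.3 235.7] [37.7 45.7] 1352.5 [ 0.5456 -0.3291  0.008 ]
[207.7 221.5] [39.6 44.4] 1377.0 [ 0.5262 -0.2007  0.008 ]
[137.9 137. ] [45.5 50.8] 1814.5 [ 0.4229 -0.2744  0.008 ]
[-0.25825222  0.31291975  0.14429108  1.40216766  0.          2.88334043]
[365.9 230.7] [37.6 45.5] 1336.0 [ 0.4236 -0.2745  0.008 ]
[309.9 144.5] [45.1 47.7] 1665.0 [ 0.5307 -0.2007  0.008 ]
[425.2 131.7] [45.  52.4] 1845.5 [ 0.5453 -0.3289  0.008 ]
5.9917 [-2.58309040e-01  3.12900020e-01  1.44240875e-01  1.40217637e+00
  2.37277962e-05  2.88325687e+00]
```

View pics/w1.png

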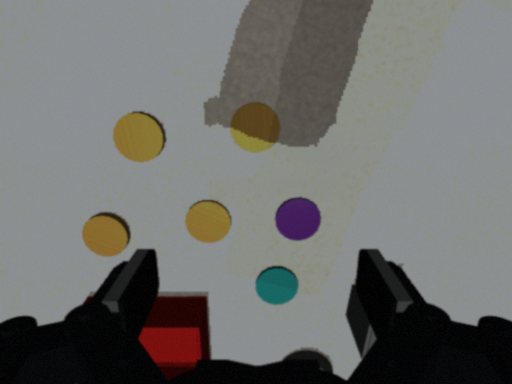

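View pics/w2.png

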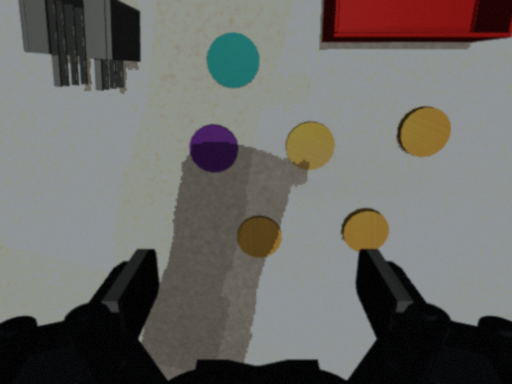

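The darker rims in w1 and w2 mark the discs at (138,137) and (106,235) in w1 as thick. Those at (208,221) and (255,127) look thin. Next I'll triangulate the top faces.

```bash
cat >> h.py <<'E'
def tops(d,guess,zt,rad=30):
    """for each guess world pt (xy) find brass blob near its projection; ellipse centre of bright top"""
    lab=cv2.cvtColor(d["color"],cv2.COLOR_BGR2HSV)
    m=cv2.inRange(lab,(12,110,70),(38,255,255))
    m=cv2.morphologyEx(m,cv2.MORPH_OPEN,np.ones((3,3),np.uint8))
    cs=[c for c in cv2.findContours(m,cv2.RETR_EXTERNAL,cv2.CHAIN_APPROX_NONE)[0] if cv2.contourArea(c)>150]
    out=[]
    for g in guess:
        best=None
        for c in cs:
            e=cv2.fitEllipse(cv2.convexHull(c)) if len(c)>5 else None
            if e is None: continue
            w=onplane(d,[e[0]],zt)[0][:2]; dd=np.hypot(*(w-np.array(g)))
            if dd<0.03 and (best is None or dd<best[0]): best=(dd,e,w)
        out.append(best)
    return out
E
python3 - <<'E'
from h import *
import pickle
V=pickle.load(open("V.pkl","rb"))
G={"A":(.422,-.274),"B":(.545,-.329),"C":(.527,-.2),"D":(.413,-.141)}
t=[tops(d,G.values(),.008) for d in V]
for k,a,b in zip(G,*t):
    if a and b: 
        p,e=tri(V[0],a[1][0],V[1],b[1][0]); print(k,np.round(p,4),round(e,4),np.round(a[1][0],1),np.round(a[1][1],1),np.round(b[1][0],1),np.round(b[1][1],1))
    else: print(k,a,b)
im=np.hstack([cv2.resize(V[0]["color"][85:275,70:300],None,fx=1.7,fy=1.7),cv2.resize(V[1]["color"][85:275,220:450],None,fx=1.7,fy=1.7)])
cv2.imwrite("pics/crop1.png",cv2.convertScaleAbs(im,alpha=1.6))
E
```

```text
A [ 0.4228 -0.2745  0.0065] 0.0 [138.2 136.7] [46.7 51.6] [365.5 230.7] [40.  45.7]
B [ 0.5454 -0.329   0.007 ] 0.0001 [104.7 235.2] [39.2 46.1] [424.8 131.5] [46.1 53. ]
C [ 0.5285 -0.2016  0.0015] 0.0001 [207.7 221. ] [41.2 44.6] [309.7 145.2] [46.1 48.2]
D [ 0.4124 -0.1434  0.0023] 0.0002 [254.9 126.8] [48.4 48.7] [258.9 236.9] [39.3 43.4]
```

View pics/crop1.png

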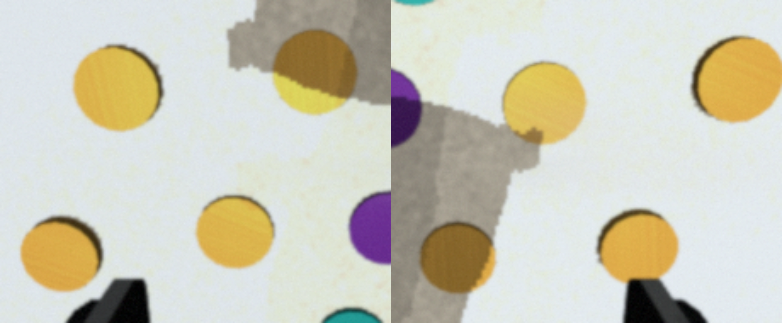

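A (0.423,-0.274) and B (0.545,-0.329) stand 5 mm higher than C (0.528,-0.201) and D (0.412,-0.143). So A and B are thick, C and D are thin, and all four are present. Next are rack and stock box views.

```bash
python3 - <<'E'
from h import *
import pickle
V={}
for n,p,yaw in [("r2",(0.57,0.04,0.22),-np.pi/2),("b2",(0.46,0.27,0.22),-np.pi/2),("b1",(0.35,0.27,0.22),np.pi/2),("r1",(0.42,0.04,0.22),np.pi/2)]:
    robot.movep(p,down(yaw)); robot.dwell(0.3)
    V[n]=grab("wrist",n)
pickle.dump(V,open("R.pkl","wb"))
print(robot.read_state()["clock"],robot.read_state()["joints"])
c=np.vstack([np.hstack([V["r1"]["color"],V["r2"]["color"]]),np.hstack([V["b1"]["color"],V["b2"]["color"]])])
cv2.imwrite("pics/quad.png",cv2.convertScaleAbs(cv2.resize(c,(800,600),interpolation=cv2.INTER_AREA),alpha=1.6))
E
```

```text
16.9833 [ 9.62897875e-02  5.54874970e-02 -2.46167456e-01  1.26917527e+00
  4.57581736e-05  9.52097727e-02]
```

View pics/quad.png

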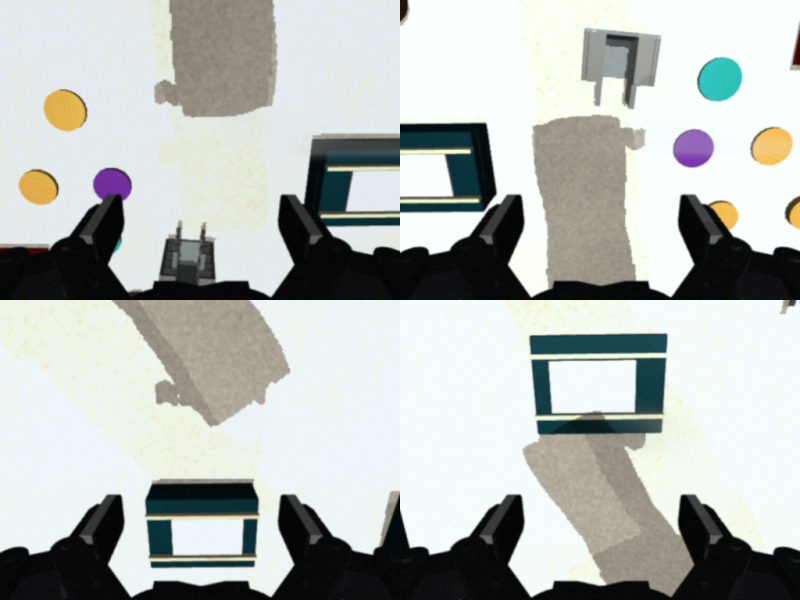

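```bash
python3 - <<'E'
from h import *
import pickle
V=pickle.load(open("R.pkl","rb"))
def crop(n,r0,r1,c0,c1,s=6):
    c=cv2.resize(V[n]["color"][r0:r1,c0:c1],None,fx=s,fy=s,interpolation=cv2.INTER_CUBIC)
    cv2.imwrite(f"pics/{n}c.png",cv2.convertScaleAbs(c,alpha=1.6))
crop("r1",280,370,190,290); crop("r2",25,145,225,345,5)
crop("b1",225,375,180,340,5); crop("b2",35,185,155,355,4)
E
```

```text
(no output)
```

View pics/r1c.png

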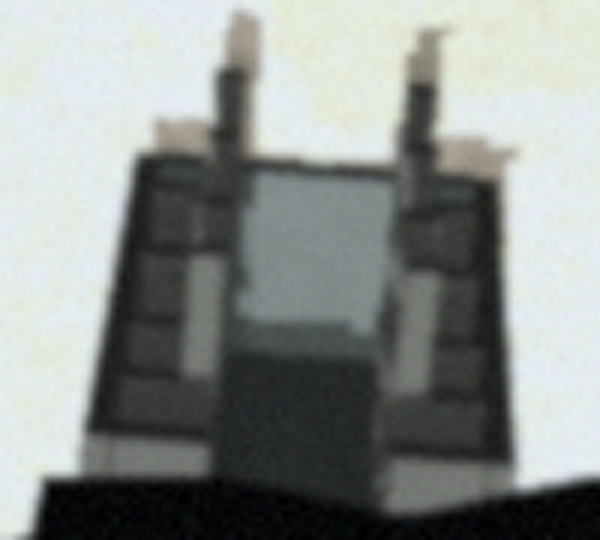

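View pics/r2c.png

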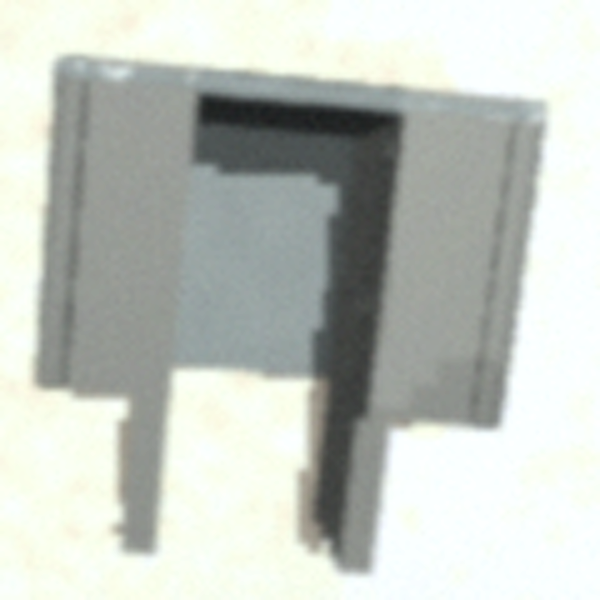

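View pics/b1c.png

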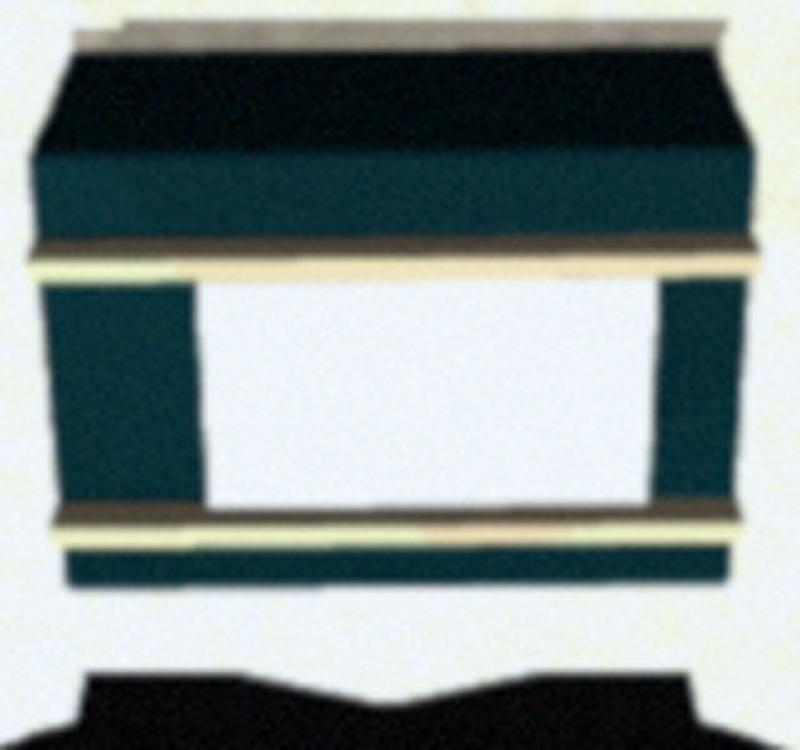

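View pics/b2c.png

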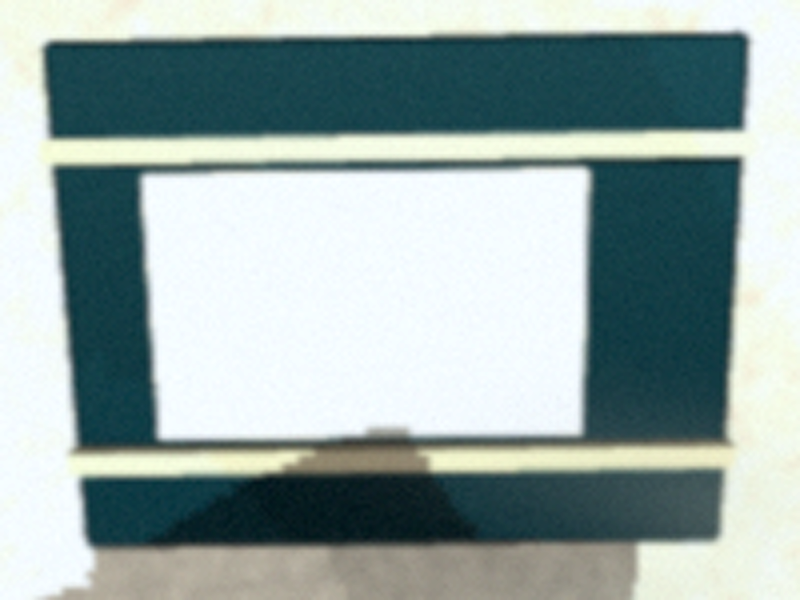

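```bash
python3 - <<'E'
from h import *
import pickle
V=pickle.load(open("R.pkl","rb"))
def px(c,s,o): return ((np.array(c)+.5)/s-.5+np.array(o))
r1=lambda c:px(c,6,(190,280)); r2=lambda c:px(c,5,(225,25)); b1=lambda c:px(c,5,(180,225)); b2=lambda c:px(c,4,(155,35))
print("rack front top corners -y,+y")
F=[]
for a,b in [((88,430),(497,428)),((513,460),(37,387))]:
    p,e=tri(V["r1"],r1(a),V["r2"],r2(b)); F.append(p); print(np.round(p,4),round(e,4), np.round(onplane(V["r2"],[r2(b)],.077)[0],4),np.round(onplane(V["r1"],[r1(a)],.077)[0],4))
R=[onplane(V["r2"],[r2(c)],.077)[0] for c in [(497,428),(37,387),(547,102),(57,57)]]
R=np.array(R); print(np.round(R,4)); 
y=R[1]-R[0]; print("w",np.linalg.norm(y),"yaw f",np.degrees(np.arctan2(-y[0],y[1]))); y=R[3]-R[2]; print("yaw b",np.degrees(np.arctan2(-y[0],y[1])),np.linalg.norm(y))
for i,j in((0,2),(1,3)): v=R[j]-R[i]; print("yaw side",np.degrees(np.arctan2(v[1],v[0])),np.linalg.norm(v))
print("tine tips z63",np.round(onplane(V["r2"],[r2(c) for c in [(141,552),(359,572)]],.063),4))
print("riser corners --,-+,+-,++")
for a,b in [((35,155),(718,538)),((752,150),(90,543)),((68,585),(747,33)),((728,580),(45,43))]:
    p,e=tri(V["b1"],b1(a),V["b2"],b2(b)); print(np.round(p,4),round(e,4))
print("cover")
for a,b in [((195,283),(585,437)),((660,278),(157,440)),((207,508),(590,168)),((650,503),(140,175))]:
    p,e=tri(V["b1"],b1(a),V["b2"],b2(b)); print(np.round(p,4),round(e,4),np.round(onplane(V["b2"],[b2(b)],.055)[0],4))
E
```

```text
rack front top corners -y,+y
[ 0.6197 -0.0153  0.0751] 0.0007 [ 0.6199 -0.0153  0.077 ] [ 0.6177 -0.0146  0.077 ]
[0.6262 0.0591 0.0749] 0.0003 [0.6264 0.0591 0.077 ] [0.624  0.0588 0.077 ]
[[ 0.6199 -0.0153  0.077 ]
 [ 0.6264  0.0591  0.077 ]
 [ 0.6692 -0.0201  0.077 ]
 [ 0.6755  0.055   0.077 ]]
w 0.07472069975047547 yaw f -4.991341364689945
yaw b -4.834139785758713 0.0753099356972336
yaw side -5.49599508018837 0.04952801568718983
yaw side -4.813920758137326 0.049319704508752664
tine tips z63 [[0.5971 0.0426 0.063 ]
 [0.5936 0.0046 0.063 ]]
riser corners --,-+,+-,++
[0.4524 0.1962 0.0481] 0.001
[0.4513 0.3438 0.0477] 0.0001
[0.5631 0.1968 0.0472] 0.0
[0.5613 0.3456 0.0473] 0.0006
cover
[0.478  0.2291 0.0552] 0.0006 [0.478  0.2288 0.055 ]
[0.4773 0.3253 0.0543] 0.0001 [0.4775 0.3251 0.055 ]
[0.5359 0.2298 0.0539] 0.0 [0.5359 0.2299 0.055 ]
[0.5346 0.3259 0.0537] 0.0004 [0.5346 0.3254 0.055 ]
```

Triangulated heights match the text to about 2 mm. The rack origin is about (0.622, 0.022) with yaw -5°, and the box centre is (0.507, 0.271) with yaw +0.6°. Next I'll find how far the fingertips sit back at disc width by gently touching the counter, then grasp disc A.

```bash
cat >> h.py <<'E'
TH=np.radians(-5.0); O=np.array([0.6222,0.0219]); U=np.array([np.cos(TH),np.sin(TH)]); W=np.array([-np.sin(TH),np.cos(TH)])
def rk(x,y,z): return np.r_[O+x*U+y*W,z]
QD=down(np.pi/2+TH)   # jaws along rack y
QP=down(TH)           # jaws along rack x
E
python3 - <<'E'
from h import *
robot.gripper_to(0.056)
robot.movep([.33,-.2,.06],QD); robot.movel([.33,-.2,.012],feed=.08); robot.dwell(.2)
f0=robot.read_state()["wrist_force"]; print(f0,robot.read_state()["tcp_pos"])
z=.012
while z>-.012:
    z-=.001; robot.movel([.33,-.2,z],feed=.02); s=robot.read_state(); df=(s["wrist_force"]-f0)[2]
    if abs(df)>4: break
print(z,df,s["tcp_pos"],s["opening"],s["clock"])
robot.movel([.33,-.2,.05],feed=.15)
print(robot.read_state()["clock"])
E
```

```text
[ 0.31194027  0.02598472 -0.08824843] [ 0.33033589 -0.20017467  0.01240277]
-0.005000000000000004 27.769284292019822 [ 0.33007842 -0.20006905 -0.00429638] 0.05608439913502417 23.75
24.2667
```

```bash
cat >> h.py <<'E'
G={"A":(.4228,-.2745),"B":(.5454,-.329),"C":(.5285,-.2016),"D":(.4124,-.1434)}
def find(d=None):
    d=d or grab("top"); out=[]
    for e in brass(d,100,900):
        p=onplane(d,[e[0]],0.008)[0][:2]+np.array([.0021,-.0006])
        if -.45<p[1]<0.05 and .28<p[0]<.7: out.append(np.round(p,4))
    return out
def st(): return robot.read_state()
def pick(p,z=-.0025,force=40):
    robot.gripper_to(.085)
    robot.movep([*p,.06],QD); robot.movel([*p,z],feed=.12); robot.gripper_to(.05,force)
    print("grip",st()["opening"],st()["tcp_pos"]); robot.movel([*p,.13],feed=.25)
    print("after lift",st()["opening"],st()["wrist_force"])
def place(ledge,c=-.015,clr=.002,off=.0025):
    z=ledge+clr-off
    robot.movep(rk(-.078,0,.13),QD); robot.movel(rk(-.078,0,z),feed=.15); robot.dwell(.15)
    print("at tines",st()["opening"]); f0=st()["wrist_force"]
    robot.movel(rk(c,0,z),feed=.06); print("in, dF",np.round(st()["wrist_force"]-f0,2),"op",st()["opening"])
def release():
    robot.gripper_to(.072); p=st()["tcp_pos"]; robot.movel([p[0],p[1],.14],feed=.2)
def push(ledge,t,xs=-.075,half=.0145,fmax=8):
    robot.gripper_to(0.0); z=ledge+.003
    robot.movep(rk(xs,0,.14),QP); robot.movel(rk(xs,0,z),feed=.2); robot.dwell(.15); f0=st()["wrist_force"]
    x=-.010-half-.007; robot.movel(rk(x,0,z),feed=.05); print("near home dF",np.round(st()["wrist_force"]-f0,2))
    while x<-.010:
        x+=.001; robot.movel(rk(x,0,z),feed=.02); f=(st()["wrist_force"]-f0)[:2]@U
        if abs(f)>fmax: break
    print("stop x",x,"F",f, (st()["tcp_pos"][:2]-O)@U)
    robot.movel(rk(x-.03,0,z),feed=.1)
E
python3 - <<'E'
from h import *
print(find())
pick(G["A"]); print(st()["clock"])
place(.012); grab("wrist","pA"); grab("scene","sA"); print(st()["clock"])
E
```

```text
[array([ 0.413, -0.143]), array([ 0.4231, -0.2744]), array([ 0.5282, -0.2013]), array([ 0.5451, -0.3287])]
grip 0.05420477305075597 [ 0.42324917 -0.27469495 -0.00152982]
after lift 0.05367429474132771 [ 0.33852383  0.06602936 -3.89335342]
27.0333
at tines 0.054005639660399736
in, dF [-11.05   1.97   1.71] op 0.05408832389197644
30.6667
```

View pics/pA.png

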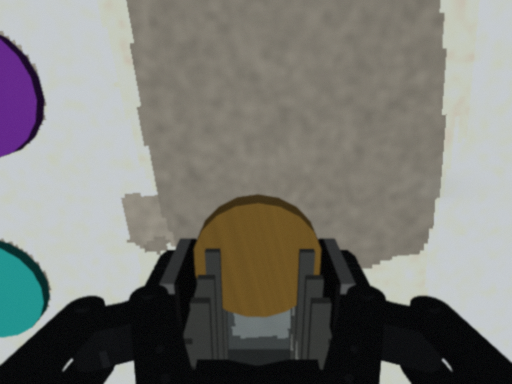

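View pics/sA.png

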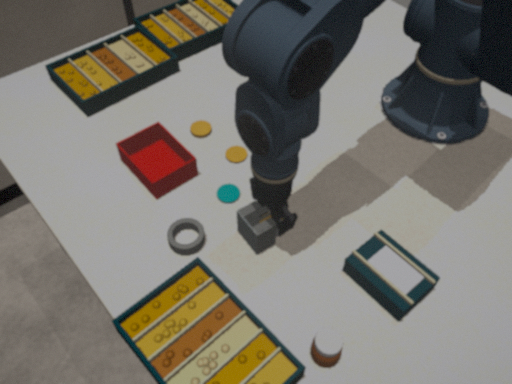

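```bash
python3 - <<'E'
from h import *
s=st(); p=s["tcp_pos"]; print(s["wrist_force"],(p[:2]-O)@U,(p[:2]-O)@W,p[2],s["opening"],s["moment"])
d=grab("wrist"); c=cv2.resize(d["color"][180:384,150:370],None,fx=2.9,fy=2.9,interpolation=cv2.INTER_CUBIC); cv2.imwrite("pics/pA2.png",cv2.convertScaleAbs(c,alpha=2))
E
```

```text
[-11.04969456   2.62240003  -1.31703447] -0.01708109730141238 -6.0645576835346646e-05 0.010626048640136915 0.05393994121146448 [ 0.27350009  1.55720524 -0.04489861]
```

View pics/pA2.png

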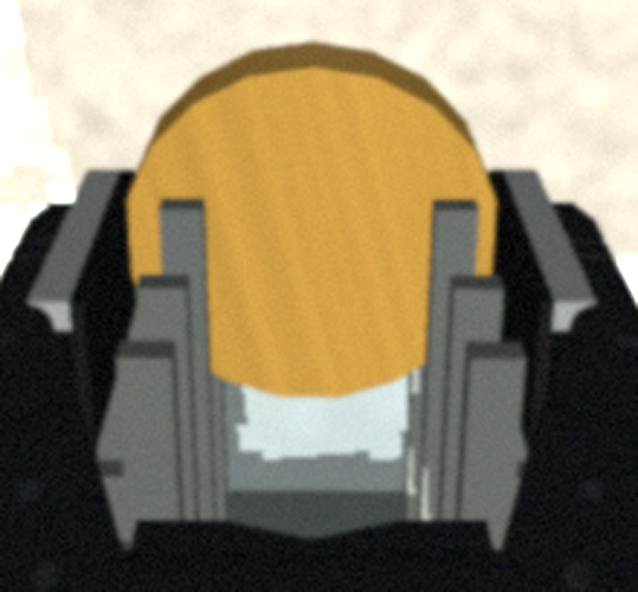

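The disc sits centred on the slot-0 tines, but the fingers touch the wall fronts with 11 N, so I'll back off 3 mm before releasing.

```bash
sed -i 's/c=-.015/c=-.020/' h.py; python3 - <<'E'
from h import *
p=rk(-.020,0,.012-.0005+.002-.0015); p[2]=.0112
robot.movel(p,feed=.05); s=st(); print(s["wrist_force"],s["opening"])
release(); print(st()["clock"])
d=grab("wrist","pA3")
E
```

```text
[ 1.30061816 -0.505336   -2.22403747] 0.05395723494905025
32.075
```

View pics/pA3.png

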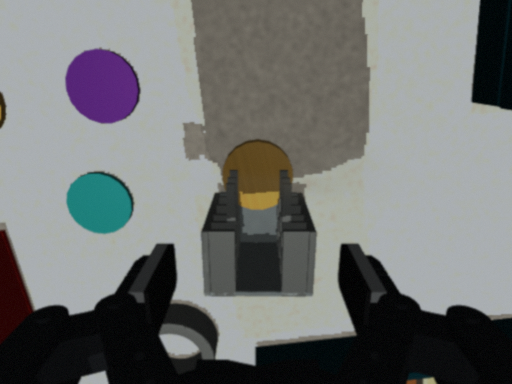

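Disc A rests level on the lowest tines at (258,170). Pushing it home.

```bash
python3 - <<'E'
from h import *
push(.012,.011); p=st()["tcp_pos"]; robot.movel([p[0],p[1],.14],feed=.25)
print(st()["clock"]); print(find())
d=grab("wrist","qA"); d=grab("scene"); c=cv2.resize(d["color"][180:270,210:320],None,fx=6,fy=6,interpolation=cv2.INTER_CUBIC); cv2.imwrite("pics/qA2.png",cv2.convertScaleAbs(c,alpha=1.6))
E
```

```text
near home dF [-0.01 -0.06  0.25]
stop x -0.02049999999999999 F -9.34355564027279 -0.021490132546574534
40.0
[array([ 0.4129, -0.1429]), array([ 0.5281, -0.201 ]), array([ 0.5451, -0.3283])]
```

View pics/qA.png

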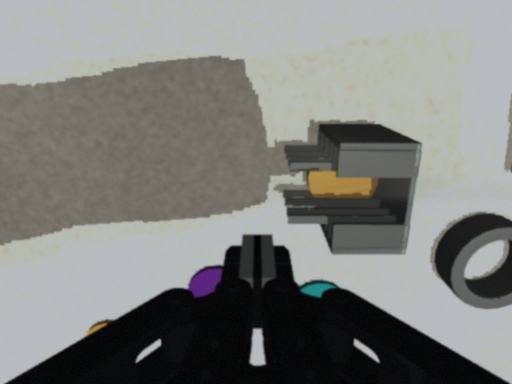

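```bash
cat >> h.py <<'E'
def chk(d,zt,name,box=60):
    """draw expected home disc outline (top rim at zt) on crop"""
    im=cv2.convertScaleAbs(d["color"],alpha=1.7)
    a=np.linspace(0,2*np.pi,72)
    P=np.array([rk(.018+.028*np.cos(t),.028*np.sin(t),zt) for t in a]); q=proj(d,P)
    c=q.mean(0).astype(int); x0=max(c[0]-80,0); y0=max(c[1]-60,0)
    s=5; cr=cv2.resize(im[y0:y0+120,x0:x0+160],None,fx=s,fy=s,interpolation=cv2.INTER_CUBIC)
    for u,v in q: cv2.circle(cr,(int((u-x0+.5)*s),int((v-y0+.5)*s)),2,(0,0,255),-1)
    Pr=[rk(x,y,.077) for x,y in((0,-.038),(0,.038),(.05,.038),(.05,-.038))]
    for u,v in proj(d,Pr): cv2.circle(cr,(int((u-x0+.5)*s),int((v-y0+.5)*s)),4,(255,0,255),-1)
    cv2.imwrite(f"pics/{name}.png",cr)
E
python3 - <<'E'
from h import *
d=grab("wrist"); chk(d,.023,"cA")
E
```

```text
(no output)
```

View pics/cA.png

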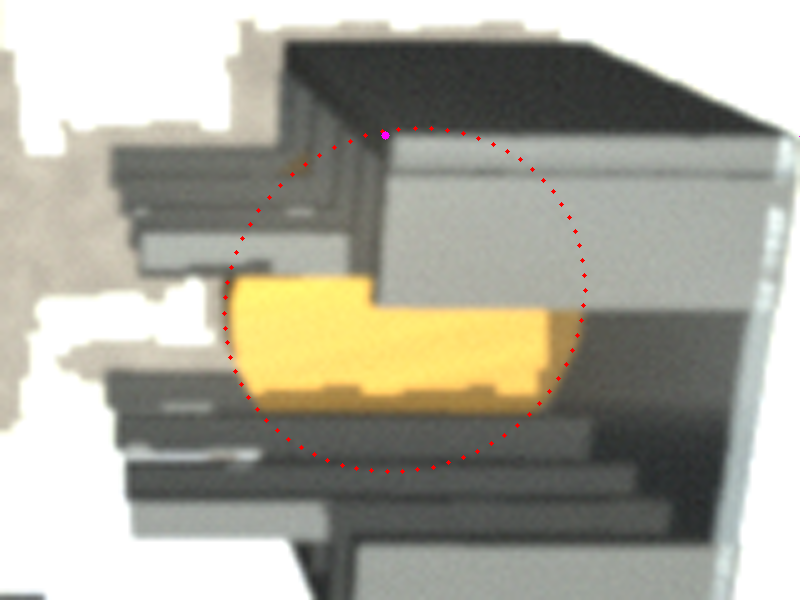

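The disc matches the predicted home outline, so slot 0 is done. Next is B into slot 1.

```bash
sed -i 's/half=.0145/half=.0105/' h.py; cat >> h.py <<'E'
def doit(p,ledge,name,th):
    pick(p); s=st()
    if s["opening"]<.045: print("no grip"); return False
    place(ledge); f=st()["wrist_force"]
    if np.hypot(f[0],f[1])>6: print("force",f); return False
    grab("wrist",name+"_in"); release(); push(ledge,th)
    q=st()["tcp_pos"]; robot.movel([q[0],q[1],.14],feed=.25)
    d=grab("wrist",name+"_q"); chk(d,ledge+th,name+"_c"); print(find(),st()["clock"]); return True
E
python3 - <<'E'
from h import *
L=find(); b=min(L,key=lambda q:np.hypot(*(q-np.array(G["B"])))); print(b)
print(doit(b,.031,"B",.011))
E
```

```text
[ 0.5451 -0.3283]
grip 0.05397341071190848 [ 0.5456326  -0.32859997 -0.00130846]
after lift 0.053858372158717936 [ 0.8414024  -0.56137162 -3.3677797 ]
at tines 0.05410147584912949
in, dF [-0.12 -1.16  0.58] op 0.05388064864456426
near home dF [0.34 0.05 1.43]
stop x -0.020499999999999994 F -9.169284741550099 -0.021433555224019213
[array([ 0.4129, -0.1429]), array([ 0.528 , -0.2009])] 56.05
True
```

View pics/B_c.png

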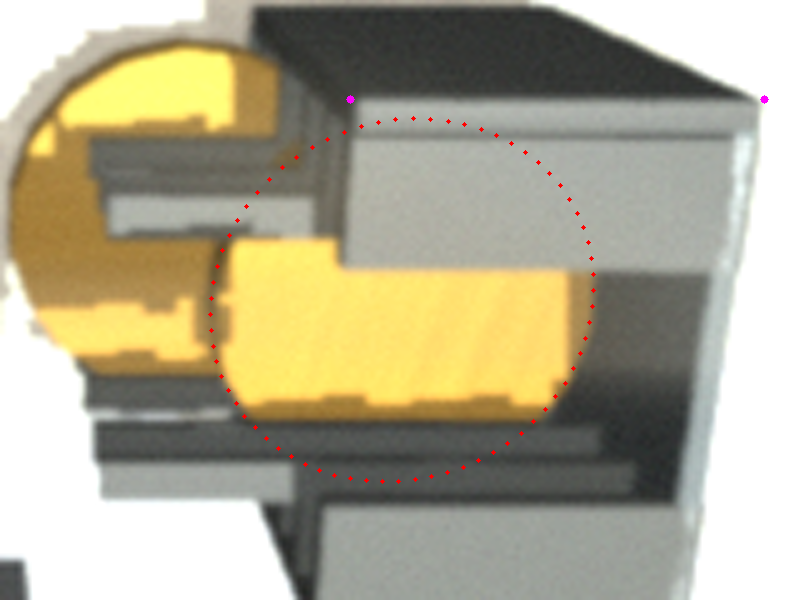

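View pics/B_in.png

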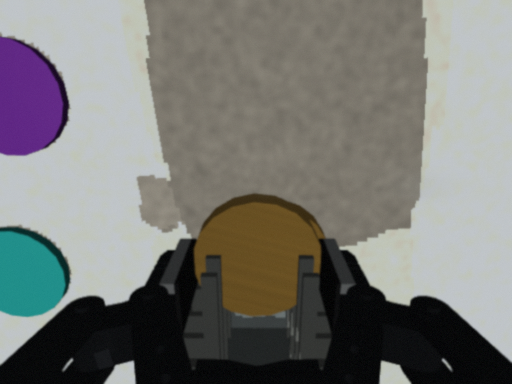

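A second disc is sticking out on the left of the rack in this view. I need to see which slot it is in before doing anything.

```bash
python3 - <<'E'
from h import *
p=st()["tcp_pos"]; print(p)
robot.movep(rk(-.12,0,.16),QD); robot.dwell(.2)
d=grab("wrist","x1"); im=cv2.convertScaleAbs(d["color"],alpha=1.7)
c=cv2.resize(im[190:384,160:360],None,fx=3.0,fy=3.0,interpolation=cv2.INTER_CUBIC); cv2.imwrite("pics/x1c.png",c)
d=grab("scene"); c=cv2.resize(d["color"][180:270,210:320],None,fx=6,fy=6,interpolation=cv2.INTER_CUBIC); cv2.imwrite("pics/x2.png",cv2.convertScaleAbs(c,alpha=1.6))
E
```

```text
[0.57233541 0.02619662 0.13896708]
```

View pics/x1c.png

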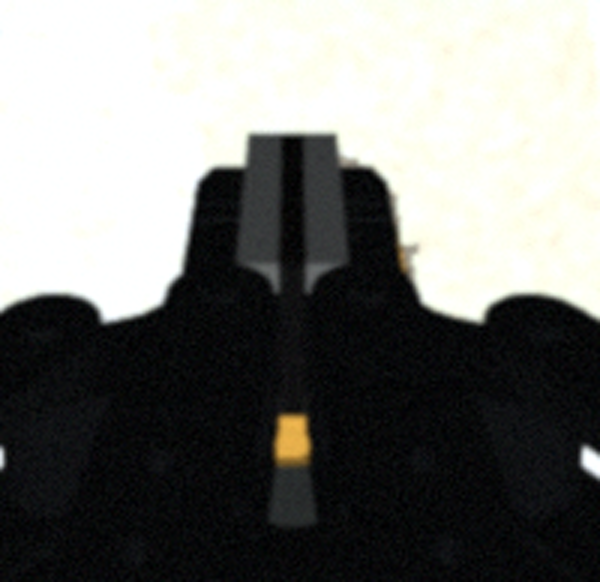

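View pics/x2.png

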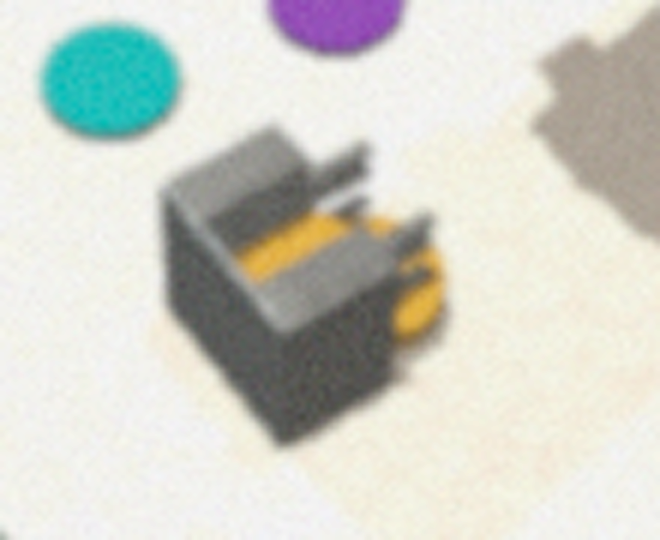

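View pics/B_q.png

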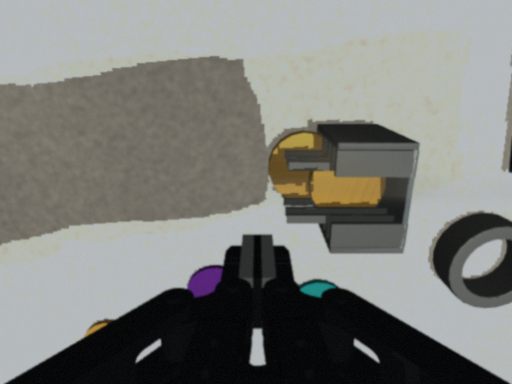

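Slot 1 (B) looks home, while the slot-0 disc (A) now protrudes. It was home in the last check and nothing I did pulls outward, so this is probably the announced knock. I'll measure how far it is out, then push it home again.

```bash
python3 - <<'E'
from h import *
d=grab("wrist")
# move so the wrist sees the rack from the side again
robot.movep(rk(-.05,0,.14),QP); robot.dwell(.2); d=grab("wrist","x3")
hsv=cv2.cvtColor(d["color"],cv2.COLOR_BGR2HSV); m=cv2.inRange(hsv,(12,110,70),(38,255,255))
m[:, :260]=0; m[230:]=0
ys,xs=np.nonzero(m); i=np.argmin(xs); print(xs[i],ys[i])
for z in(.023,.042):
    q=onplane(d,[(xs[i],ys[i])],z)[0]; print(z,(q[:2]-O)@U,(q[:2]-O)@W)
E
```

```text
271 159
0.023 -0.038166532212296295 0.013862479570116758
0.042 -0.03896712896756946 0.0187241312843073
```

```bash
python3 - <<'E'
from h import *
push(.012,.011)
q=st()["tcp_pos"]; robot.movel([q[0],q[1],.14],feed=.25)
d=grab("wrist","A2_q"); chk(d,.042,"A2_c"); print(find(),st()["clock"])
d=grab("scene"); c=cv2.resize(d["color"][180:270,210:320],None,fx=6,fy=6,interpolation=cv2.INTER_CUBIC); cv2.imwrite("pics/x4.png",cv2.convertScaleAbs(c,alpha=1.6))
E
```

```text
near home dF [-1.65 -1.02 -0.29]
stop x -0.022499999999999996 F -11.32416887126471 -0.02381556480182397
[array([ 0.4129, -0.1429]), array([ 0.5281, -0.201 ])] 64.3583
```

View pics/A2_c.png

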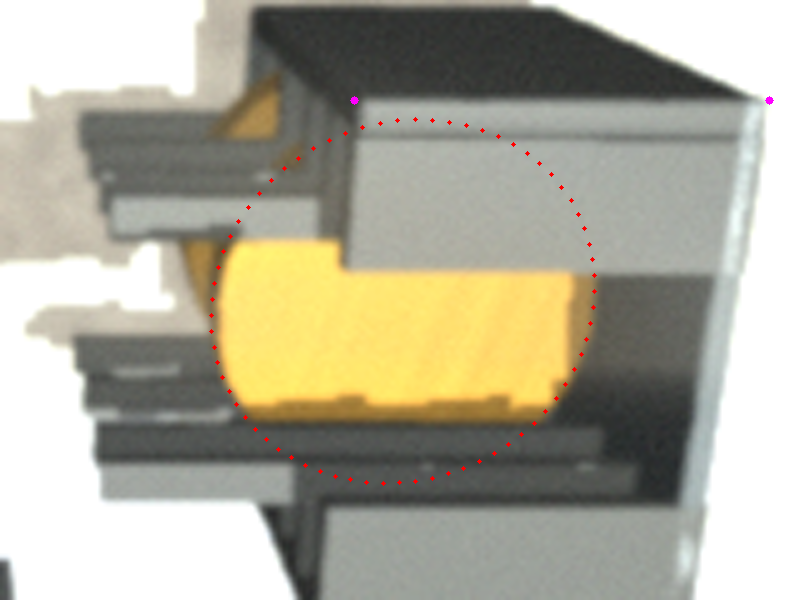

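View pics/x4.png

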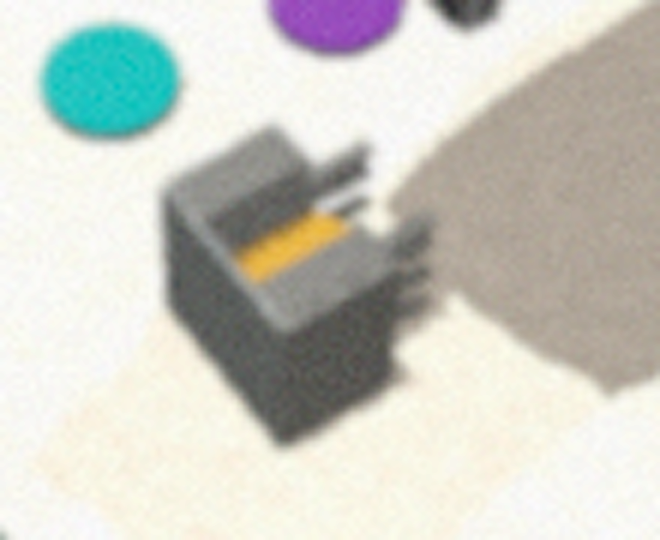

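A is still about 2 mm out: the fingers' upper part meets disc B first and stops at -22.5 instead of -20.5 mm. I'll tilt the tool so only the tip reaches A, and push again.

```bash
cat >> h.py <<'E'
def tilt(t):
    from scipy.spatial.transform import Rotation as R
    x=np.r_[np.sin(t)*U,-np.cos(t)]; y=np.r_[np.cos(t)*U,np.sin(t)]
    q=R.from_matrix(np.c_[x,y,np.cross(x,y)]).as_quat(); return [q[3],q[0],q[1],q[2]]
def tpush(z,deg=15,xs=-.075,x0=-.030,fmax=9,y=0):
    q=tilt(np.radians(deg)); robot.gripper_to(0.0)
    robot.movep(rk(xs,y,.12),q); robot.movel(rk(xs,y,z),feed=.2); robot.dwell(.15); f0=st()["wrist_force"]
    x=x0; robot.movel(rk(x,y,z),feed=.06); print("near dF",np.round(st()["wrist_force"]-f0,2))
    while x<-.012:
        x+=.001; robot.movel(rk(x,y,z),feed=.02); f=(st()["wrist_force"]-f0)[:2]@U
        if abs(f)>fmax: break
    print("stop x",x,"F",f,(st()["tcp_pos"][:2]-O)@U)
    robot.movel(rk(x-.04,y,z),feed=.12); robot.movel(rk(x-.04,y,.14),feed=.25)
E
python3 - <<'E'
from h import *
tpush(.013)
robot.movep(rk(-.055,0,.14),QP); robot.dwell(.2)
d=grab("wrist","A3_q"); chk(d,.023,"A3_c"); print(find(),st()["clock"])
E
```

```text
near dF [-0.17 -0.31  0.03]
stop x -0.016999999999999987 F -15.74396624672764 -0.018754390833899265
[array([ 0.4129, -0.1428]), array([ 0.5281, -0.201 ])] 72.1667
```

View pics/A3_c.png

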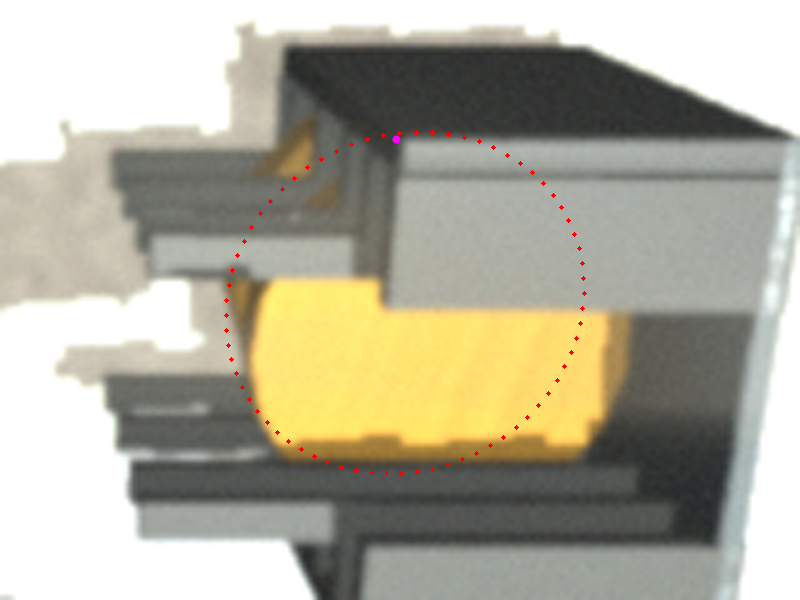

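A now meets the home outline (front edge at about 228 px), sitting about 3 mm sideways within the slot's own play. B is still home. Next are the thin discs, C into slot 2, with the grasp height taken from the reading.

```bash
cat >> h.py <<'E'
def dothin(p,ledge,name,th=.006):
    robot.gripper_to(.085)
    robot.movep([*p,.06],QD); robot.movel([*p,-.002],feed=.12); robot.gripper_to(.05,40); robot.dwell(.1)
    s=st(); off=-s["tcp_pos"][2]; print("grip",s["opening"],off); robot.movel([*p,.13],feed=.25)
    if st()["opening"]<.045: print("no grip"); return False
    place(ledge,clr=.002,off=off); robot.dwell(.2); s=st(); f=s["wrist_force"]; print("z err",s["tcp_pos"][2]-(ledge+.002-off),f)
    if np.hypot(f[0],f[1])>6: print("force",f); return False
    d=grab("wrist",name+"_in"); release(); push(ledge,th)
    q=st()["tcp_pos"]; robot.movel([q[0],q[1],.14],feed=.25)
    d=grab("wrist",name+"_q"); chk(d,ledge+th,name+"_c"); print(find(),st()["clock"]); return True
E
python3 - <<'E'
from h import *
L=find(); b=min(L,key=lambda q:np.hypot(*(q-np.array(G["C"])))); print(b)
print(dothin(b,.050,"C"))
E
```

```text
[ 0.528  -0.2009]
grip 0.053101647414374474 0.0007372745832281424
at tines 0.05266229723585382
in, dF [-1.31 -0.89 -0.07] op 0.05289001028916934
z err 0.00010830515013007108 [ 0.86619223 -0.66708866 -0.97922636]
near home dF [-0.5  -0.57 -0.28]
stop x -0.014499999999999989 F -12.861359123752374 -0.016038762437871782
[array([ 0.4129, -0.1429])] 88.825
True
```

View pics/C_c.png

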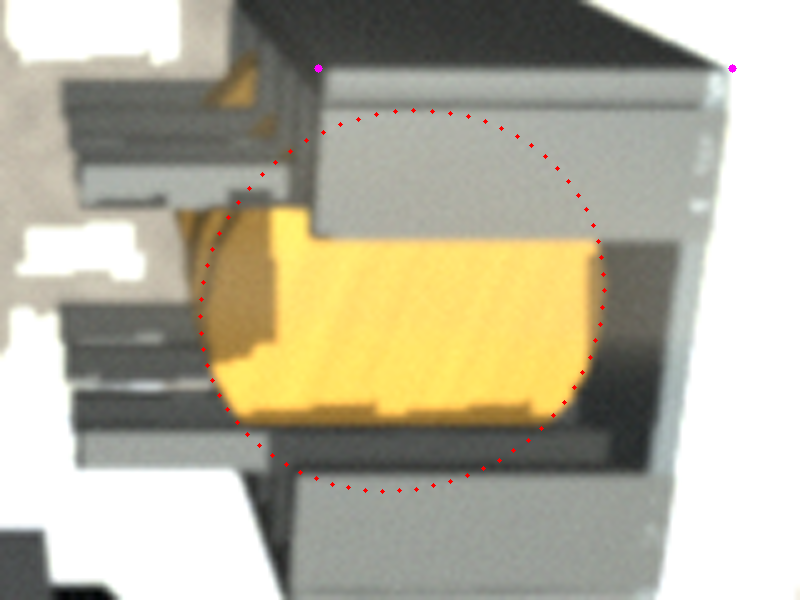

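View pics/C_in.png

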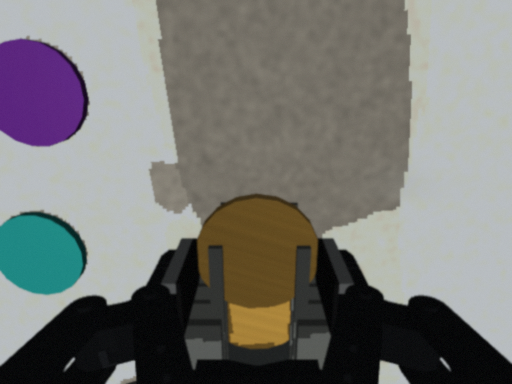

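C matches its home outline too, about 1 mm past the dots as B was. Next is D into slot 3.

```bash
python3 - <<'E'
from h import *
L=find(); b=min(L,key=lambda q:np.hypot(*(q-np.array(G["D"])))); print(b)
print(dothin(b,.063,"D"))
d=grab("scene"); c=cv2.resize(d["color"][180:270,210:320],None,fx=6,fy=6,interpolation=cv2.INTER_CUBIC); cv2.imwrite("pics/D_s.png",cv2.convertScaleAbs(c,alpha=1.6))
E
```

```text
[ 0.4129 -0.1429]
grip 0.05337091735446835 0.0009835129934244562
at tines 0.05258657654281355
in, dF [-0.75  0.81 -0.13] op 0.05273062538726955
z err 0.00010656339907587353 [ 0.10345568 -0.09767695 -1.68211697]
near home dF [-0.09 -0.16  1.18]
stop x -0.014499999999999989 F -12.054998293261038 -0.016077026664775538
[] 105.15
True
```

View pics/D_c.png

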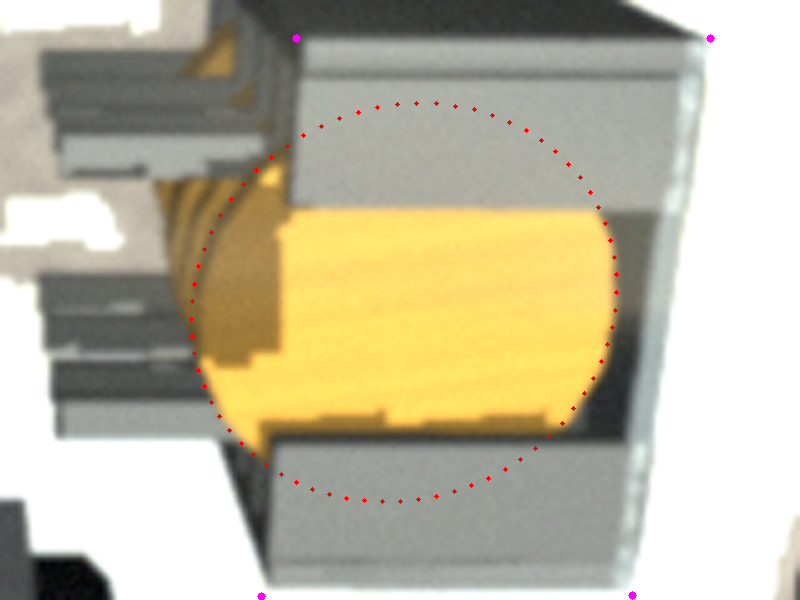

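View pics/D_s.png

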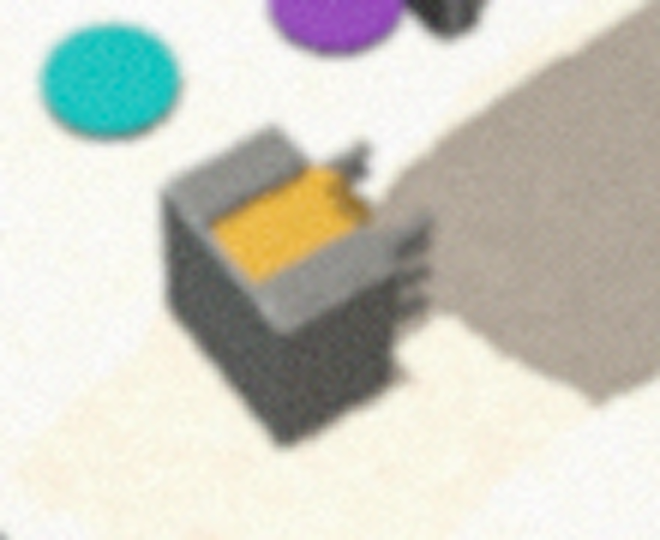

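All four discs are home. Next I'll slide the cover toward the rack end, pushing its far edge with closed fingers low in the channel.

```bash
cat >> h.py <<'E'
RY=np.radians(0.6); QR=down(RY)
def cx(y): return .5065-.0105*(y-.2775)
E
python3 - <<'E'
from h import *
robot.gripper_to(0.0)
robot.movep([cx(.346),.346,.12],QR); robot.movel([cx(.346),.346,.0525],feed=.12); robot.dwell(.15); f0=st()["wrist_force"]; print(f0)
robot.movel([cx(.29),.29,.0525],feed=.05); print(st()["wrist_force"]-f0)
robot.movel([cx(.2616),.2616,.0525],feed=.04); print(st()["wrist_force"]-f0,st()["tcp_pos"])
robot.movel([cx(.275),.275,.0525],feed=.08); robot.movel([cx(.275),.275,.14],feed=.25)
robot.movep([.46,.20,.22],down(-np.pi/2)); robot.dwell(.2); d=grab("wrist","k1"); print(st()["clock"])
cv2.imwrite("pics/k1b.png",cv2.convertScaleAbs(d["color"],alpha=1.6)); import pickle; pickle.dump(d,open("k1.pkl","wb"))
E
```

```text
[ 0.67960286  0.31692205 -0.13286098]
[-0.17462086 -0.4334523   0.06194828]
[-0.52142917 -1.31746426 -0.2641276 ] [0.50668238 0.26162446 0.05251754]
114.6833
```

View pics/k1b.png

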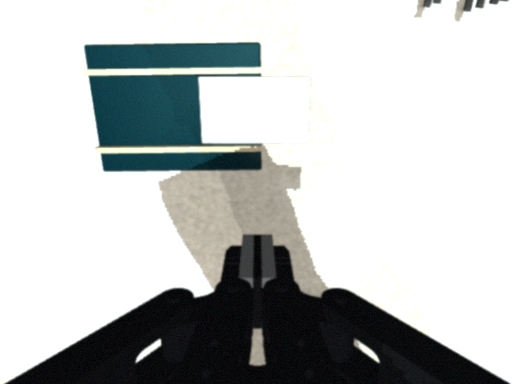

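```bash
python3 - <<'E'
from h import *
import pickle
d=pickle.load(open("k1.pkl","rb")); g=d["color"]
c=cv2.resize(g[60:180,180:340],None,fx=5,fy=5,interpolation=cv2.INTER_CUBIC)
c=np.clip((c.astype(float)-110)*2.2,0,255).astype(np.uint8); cv2.imwrite("pics/k1c.png",c)
E
```

```text
(no output)
```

View pics/k1c.png

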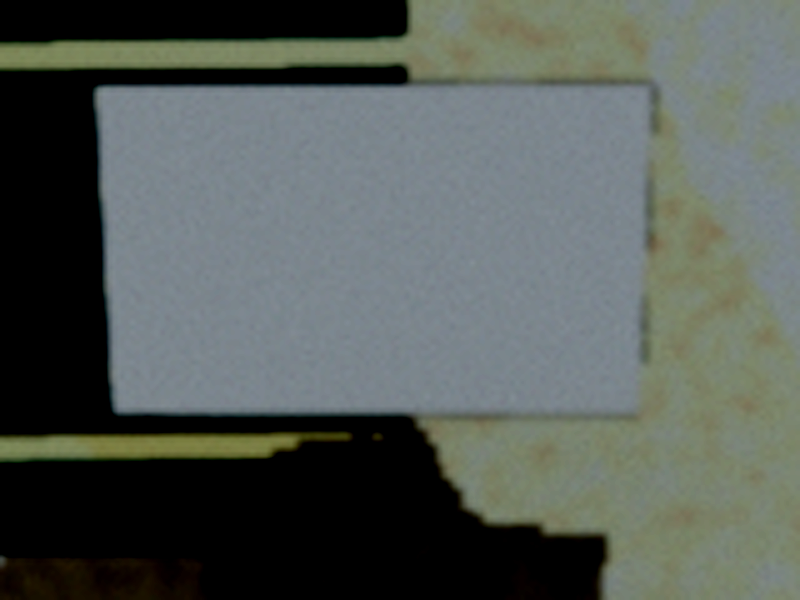

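```bash
python3 - <<'E'
from h import *
import pickle
d=pickle.load(open("k1.pkl","rb"))
c=np.array([(97,87),(655,84),(115,413),(638,414)],float); q=(c+.5)/5-.5+np.array((180,60))
P=onplane(d,q,.055); print(np.round(P,4)); print(P.mean(0))
e=onplane(d,[((408+.5)/5+179.5,(35+.5)/5+59.5)],.05); print("riser end",e)
E
```

```text
[[0.5352 0.2482 0.055 ]
 [0.5357 0.1535 0.055 ]
 [0.4791 0.2479 0.055 ]
 [0.4789 0.1539 0.055 ]]
[0.50723303 0.20085858 0.055     ]
riser end [[0.54358162 0.1953878  0.05      ]]
```

The cover overhangs the rack end by about 42 mm, centred at (0.507,0.201) and square. Gripping it just outside the box end.

```bash
python3 - <<'E'
from h import *
robot.gripper_to(.085)
g=[.5073,.1785]
robot.movep([*g,.12],QR); robot.movel([*g,.041],feed=.1); robot.gripper_to(.05,60); robot.dwell(.2)
print(st()["opening"],st()["tcp_pos"],st()["wrist_force"])
robot.movel([*g,.16],feed=.1); robot.dwell(.2); print(st()["opening"],st()["wrist_force"],st()["clock"])
d=grab("wrist","m1"); cv2.imwrite("pics/m1b.png",cv2.convertScaleAbs(d["color"],alpha=1.4))
d=grab("scene"); c=cv2.resize(d["color"][120:320,220:460],None,fx=3,fy=3,interpolation=cv2.INTER_CUBIC); cv2.imwrite("pics/m2.png",cv2.convertScaleAbs(c,alpha=1.4))
E
```

```text
0.056216649744045805 [0.50769556 0.17862591 0.04178466] [-2.94857186 -0.37052311  8.13249699]
0.05583830604442321 [ 0.09959098 -0.51295515 -0.33941205] 122.3583
```

View pics/m1b.png

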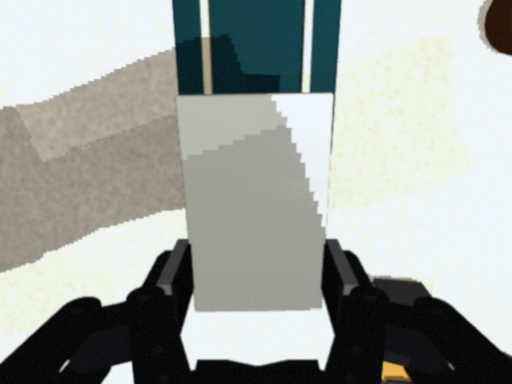

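View pics/m2.png

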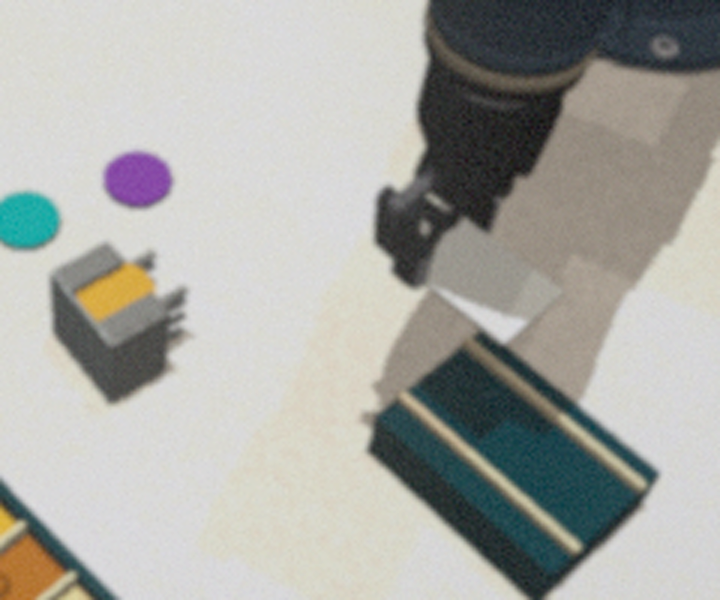

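```bash
python3 - <<'E'
from h import *
d=grab("wrist")
c=cv2.resize(d["color"][80:330,160:350],None,fx=2.4,fy=2.4,interpolation=cv2.INTER_CUBIC); c=np.clip((c.astype(float)-40)*1.5,0,255).astype(np.uint8); cv2.imwrite("pics/m3.png",c)
E
```

```text
(no output)
```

View pics/m3.png

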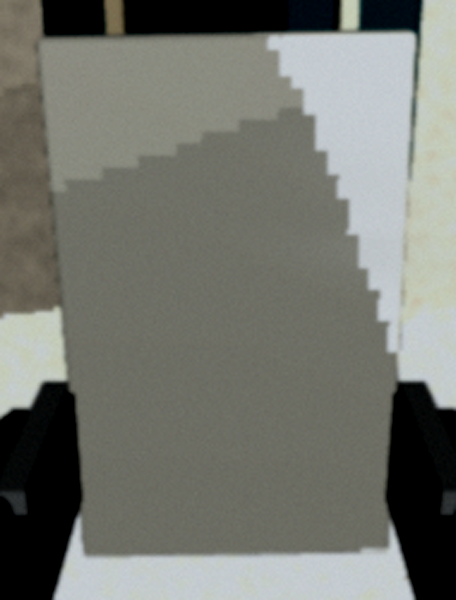

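```bash
python3 - <<'E'
from h import *
d=grab("wrist")
c=np.array([(41,38),(415,33),(85,554),(388,548)],float); q=(c+.5)/2.4-.5+np.array((160,80))
# object: image left = -x (yaw 0.6 -> image x = +x), top=+y
obj=np.array([(-29,48,0),(29,48,0),(-29,-48,0),(29,-48,0)],float)/1000
ok,rv,tv=cv2.solvePnP(obj,q,d["K"],d["D"])
R,_=cv2.Rodrigues(rv); Rw=d["T"][:3,:3]@R; tw=d["T"][:3,:3]@tv[:,0]+d["T"][:3,3]
pr=cv2.projectPoints(obj,rv,tv,d["K"],d["D"])[0][:,0]; print("res",np.abs(pr-q).max())
print("normal",Rw[:,2],"xaxis",Rw[:,0],"centre top",tw,"tcp",st()["tcp_pos"])
y=Rw[:,1]; print("pitch along y deg",np.degrees(np.arcsin(y[2])),"yaw",np.degrees(np.arctan2(Rw[1,0],Rw[0,0])))
P=onplane(d,q,tw[2]); print(np.round(P,4),P.mean(0))
E
```

```text
res 0.19954763479333337
normal [ 0.01161655 -0.00114342  0.99993187] xaxis [ 0.99962631  0.02475962 -0.01158469] centre top [0.5078938  0.20131109 0.16905773] tcp [0.5072521  0.17847552 0.15988928]
pitch along y deg 0.08196825323860221 yaw 1.4188618554572547
[[0.4776 0.2486 0.1691]
 [0.5356 0.25   0.1691]
 [0.48   0.1524 0.1691]
 [0.5381 0.1544 0.1691]] [0.50782627 0.20133808 0.16905773]
```

The plate is held level (pitch 0.1°), with its centre 22.8 mm from the grip. Placing it on the rack, lowering until contact.

```bash
python3 - <<'E'
from h import *
yo=-.0227
robot.movep(rk(.025,yo,.16),QP); robot.movel(rk(.025,yo,.0735),feed=.08); robot.dwell(.2); f0=st()["wrist_force"]; print(f0,st()["tcp_pos"][2])
z=.0735
while z>.066:
    z-=.0005; robot.movel(rk(.025,yo,z),feed=.015); f=st()["wrist_force"]-f0
    if abs(f[2])>3: break
print(z,f,st()["clock"])
d=grab("scene"); c=cv2.resize(d["color"][170:270,200:330],None,fx=6,fy=6,interpolation=cv2.INTER_CUBIC); cv2.imwrite("pics/n1.png",cv2.convertScaleAbs(c,alpha=1.4))
E
```

```text
[ 0.60373956 -0.51584025 -0.90788882] 0.07385194816274153
0.06949999999999999 [-1.95038327  0.61328677  5.0263432 ] 126.9
```

View pics/n1.png

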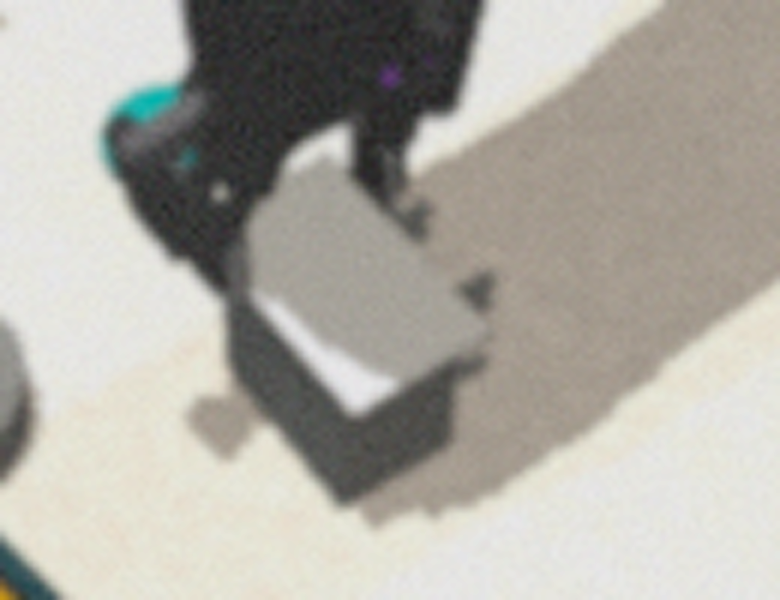

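Contact came at the expected height. Releasing, then checking from two opposite wrist views.

```bash
python3 - <<'E'
from h import *
import pickle
robot.gripper_to(.082); p=st()["tcp_pos"]; robot.movel([p[0],p[1],.18],feed=.15)
V={}
for n,pp,yaw in [("e2",(0.57,0.02,0.22),-np.pi/2),("e1",(0.47,0.02,0.24),np.pi/2)]:
    robot.movep(pp,down(yaw)); robot.dwell(.3); d=V[n]=grab("wrist",n)
    m=proj(d,rk(.025,0,.082))[0].astype(int); x0,y0=m[0]-65,m[1]-50; y0=min(y0,284); V[n+"o"]=(x0,y0)
    c=cv2.resize(d["color"][y0:y0+100,x0:x0+130],None,fx=6,fy=6,interpolation=cv2.INTER_CUBIC); c=np.clip((c.astype(float)-20)*1.2,0,255).astype(np.uint8)
    cv2.imwrite(f"pics/{n}c.png",c); print(n,x0,y0)
pickle.dump(V,open("E.pkl","wb")); print(st()["clock"])
E
```

```text
e2 191 25
e1 192 274
135.5167
```

View pics/e2c.png

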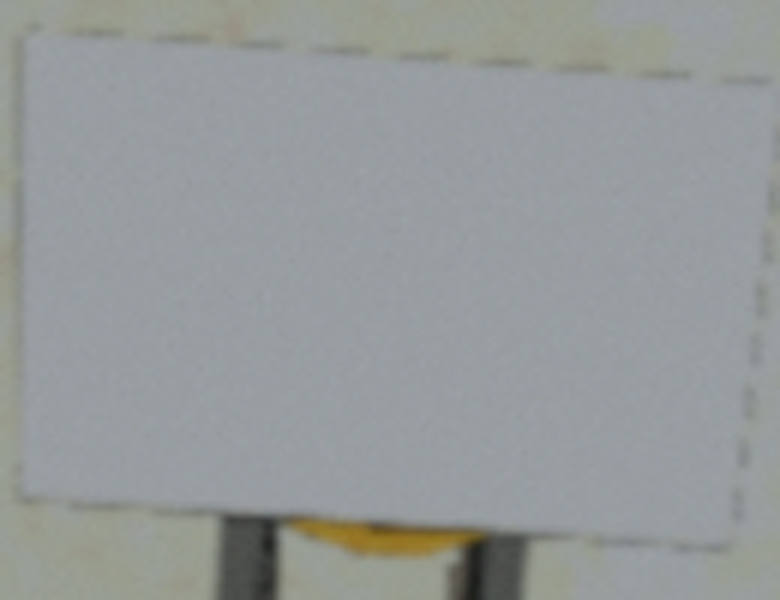

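View pics/e1c.png

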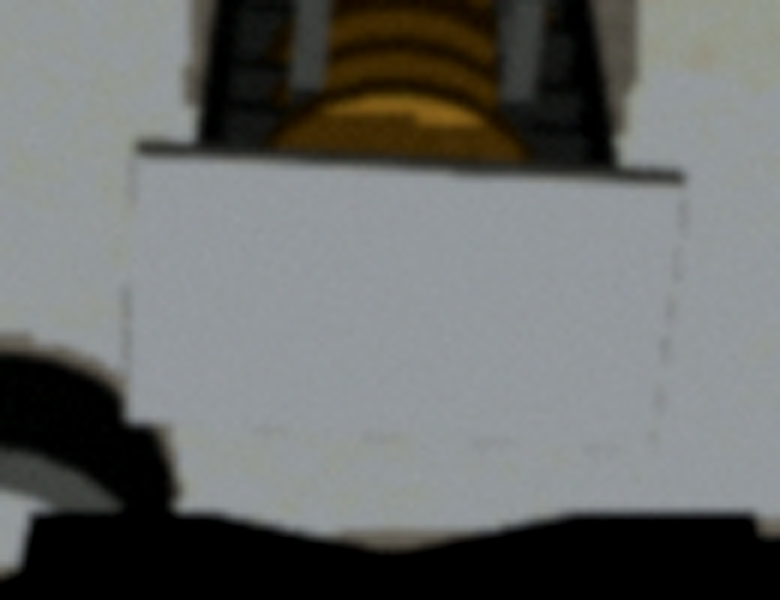

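```bash
python3 - <<'E'
from h import *
import pickle
V=pickle.load(open("E.pkl","rb"))
C={"e2":[(735,548),(20,497),(775,83),(22,36)],"e1":[(138,150),(685,178),(124,423),(655,446)]} # f-y,f+y,b-y,b+y
px={}
for n in C:
    q=(np.array(C[n],float)+.5)/6-.5+np.array(V[n+"o"]); px[n]=q
    P=onplane(V[n],q,.082)[:,:2]; r=np.c_[(P-O)@U,(P-O)@W]*1000
    print(n,np.round(r,1).tolist(),"centre",np.round(r.mean(0),1)," want 25,0")
    for i,j in((0,1),(2,3)): v=r[j]-r[i]; print(" yaw rel",np.degrees(np.arctan2(-v[0],v[1])).round(2),np.linalg.norm(v).round(1))
    for i,j in((0,2),(1,3)): v=r[j]-r[i]; print(" yaw rel",np.degrees(np.arctan2(v[1],v[0])).round(2),np.linalg.norm(v).round(1))
for k in range(4):
    p,e=tri(V["e1"],px["e1"][k],V["e2"],px["e2"][k]); print("tri",np.round(((p[:2]-O)@U*1000,(p[:2]-O)@W*1000,p[2]*1000),1),round(e*1000,1))
E
```

```text
e2 [[-2.1, -48.1], [-3.7, 47.1], [55.4, -45.2], [52.6, 48.6]] centre [25.6  0.6]  want 25,0
 yaw rel 0.96 95.2
 yaw rel 1.7 93.9
 yaw rel 2.88 57.6
 yaw rel 1.54 56.3
e1 [[-3.9, -47.0], [-6.5, 47.0], [54.6, -46.7], [51.3, 49.2]] centre [23.9  0.6]  want 25,0
 yaw rel 1.58 94.0
 yaw rel 1.98 96.0
 yaw rel 0.29 58.5
 yaw rel 2.22 57.9
tri [ -2.4 -47.8  80.1] 1.3
tri [-4.1 47.7 78.7] 0.1
tri [ 55.6 -46.1  80.8] 1.3
tri [52.7 49.2 80.4] 0.7
```

The cover is centred within 1 mm, level, and about 1.5° from square. Last check: all four disc front rims against their home outlines, plus the bystanders.

```bash
python3 - <<'E'
from h import *
robot.movep((.44,.02,.17),QD); robot.dwell(.3); d=grab("wrist","z1")
im=cv2.convertScaleAbs(d["color"],alpha=1.9); x0,y0,s=195,220,6
c=cv2.resize(im[y0:y0+95,x0:x0+125],None,fx=s,fy=s,interpolation=cv2.INTER_CUBIC)
for z,col in((.023,(0,0,255)),(.042,(0,255,0)),(.056,(255,0,0)),(.069,(255,0,255))):
    for u,v in proj(d,np.array([rk(.018+.028*np.cos(t),.028*np.sin(t),z) for t in np.linspace(np.pi*.65,np.pi*1.35,25)])): cv2.circle(c,(int((u-x0+.5)*s),int((v-y0+.5)*s)),2,col,-1)
cv2.imwrite("pics/z1c.png",c)
robot.movep((.30,.0,.25),QD); d=grab("top","zt"); cv2.imwrite("pics/ztc.png",cv2.resize(cv2.convertScaleAbs(d["color"][110:290,100:400],alpha=1.5),None,fx=2.6,fy=2.6,interpolation=cv2.INTER_CUBIC)); print(st()["clock"])
E
```

```text
137.0083
```

View pics/z1c.png

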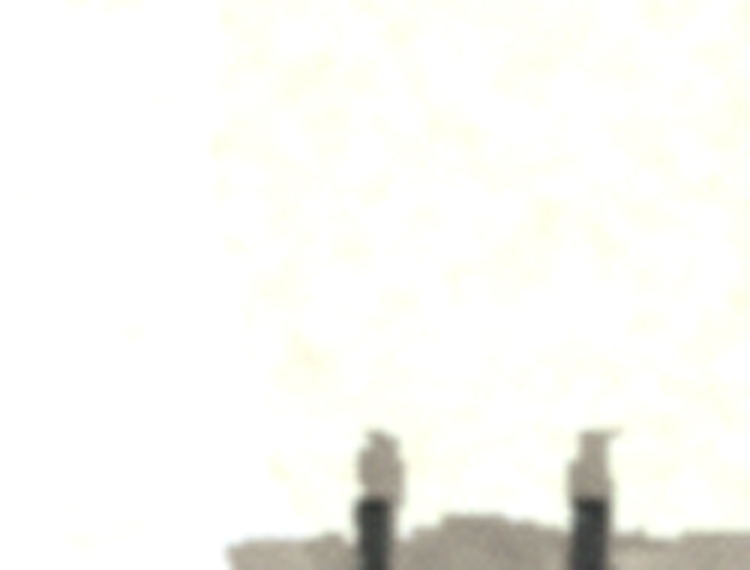

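View pics/ztc.png

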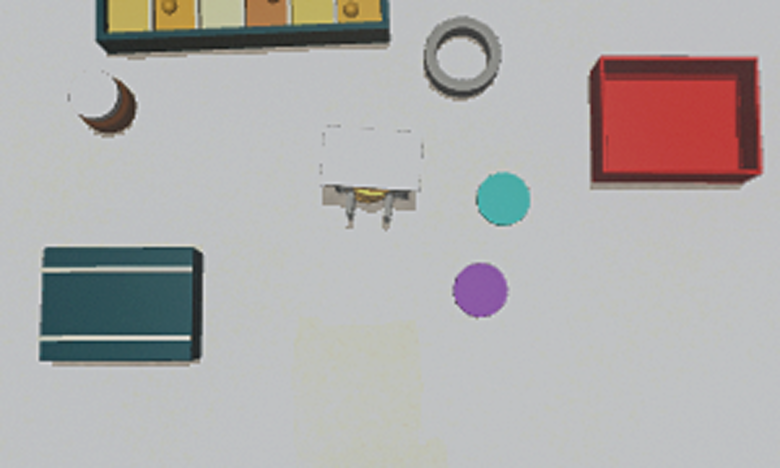

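That crop missed the rack. The e1 picture taken after the release shows the rims, so I'll overlay the outlines there.

```bash
python3 - <<'E'
from h import *
import pickle
d=pickle.load(open("E.pkl","rb"))["e1"]
im=cv2.convertScaleAbs(d["color"],alpha=2.2); x0,y0,s=205,235,9
c=cv2.resize(im[y0:y0+65,x0:x0+88],None,fx=s,fy=s,interpolation=cv2.INTER_CUBIC)
for z,col in((.023,(0,0,255)),(.042,(0,255,0)),(.056,(255,0,0)),(.069,(255,0,255))):
    for u,v in proj(d,np.array([rk(.018+.028*np.cos(t),.028*np.sin(t),z) for t in np.linspace(np.pi*.65,np.pi*1.35,25)])): cv2.circle(c,(int((u-x0+.5)*s),int((v-y0+.5)*s)),2,col,-1)
cv2.imwrite("pics/z2c.png",c)
E
```

```text
(no output)
```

View pics/z2c.png

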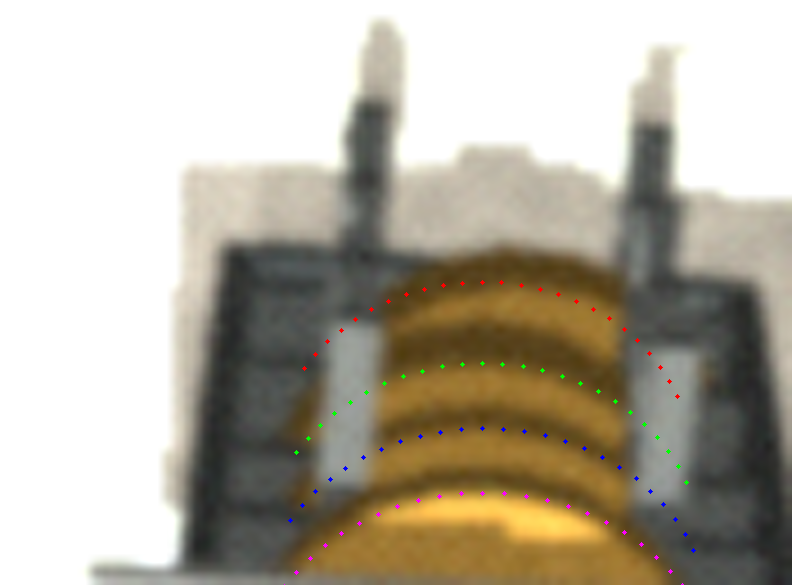

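All four rims fit their home outlines, and the tub, jar and roll stand where they did. Handing in.

```bash
python3 - <<'E'
from h import *
print(robot.finish_job())
E
```

```text
the job is handed in; nothing more can be done
None
```

I handed the job in at about 137 s. All four brass discs are home in the rack, and the cover plate is on top, but turned about 1.5° from square. All four discs were present.

- **Discs:** the two thick ones are in the lower slots and the two thin ones in the upper slots. I set each on its tines and pushed it in until it met the back stop (about 9–16 N). After the cover was on, all four front rims matched their predicted fully-home outlines to about 1 mm.
- **Slot 0 disc came back out:** it was home, then found about 28 mm out after I placed the second disc. I put this down to the announced knock, since nothing I did pulls outward. A straight push left it about 2 mm short because the fingers met the disc above first, so I finished it with the tool tilted. It now sits about 3 mm to one side, within the slot's own play.
- **Fingers touched the rack once:** on the first placement they pressed the rack's wall fronts with about 11 N. I backed off and kept 5 mm farther out on the later ones.
- **Cover:** I pushed it along the channel to a 42 mm overhang, gripped it across its width, and lowered it until it touched the rack. Two opposite views put it within about 1 mm of centre and level. I left the 1.5° as it was.
- **Bystanders:** in the last overhead picture the tub, jar and roll are where they started.

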